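# Draw the long shoehorn out of a half-open drawer

## Robot

A 6-joint arm with a two-finger parallel gripper is mounted at the origin on the work surface. World frame = base frame: x ahead of the robot, y to its left, z up, the work surface at z = 0. Lengths are in m, angles in rad, forces in N, time in s.
With the tool pointing down it reaches from about 0.25 to 0.775 m from the base axis. Payload 4 kg.
Tool frame: the origin (TCP) lies at the very end of the fingers, on their centre line; the grasp point (between the pads) lies 19 mm behind it; z points along the fingers, y is the line along which they close (so a half turn about z gives the same grasp; the last joint's range is limited). The gripper opens to 94 mm and grips with 3 to 60 N. Pads are 16 mm wide; open, the fingers measure 119 mm over their backs; the gripper's body (75 mm by 177 mm) begins 78 mm behind the grasp point.
Start: joints at [1.168, 0.087, 1.371, -0, 1.684, -0.103], TCP at [0.162, 0.525, 0.206] pointing down, gripper open.
Joint ranges: [-3.1, 3.1], [-0.76, 2.03], [0.27, 2.55], [-1.08, 4.22], [0.17, 2.65], [-2.57, 2.57]. Speed limits (rad/s): [2.79, 2.79, 3.14, 3.14, 3.14, 3.14].

## Interface

Orientations are given as [roll, pitch, yaw] about the fixed x, y, z axes, in that order (R = Rz(yaw) Ry(pitch) Rx(roll)).
In Python, from station import readout, optics, robot gives the robot as it stands.
- The arm moves only by the tool move_arm, never from a script. Its argument "moves" is one flat list of numbers, 7 for each row, row after row: the closure, from -1 (fully open) to 1 (shut), then the shift along the tool's x, y, z each as a share of 0.25 m, from -1 to 1, then the turn, a rotation vector about the tool's x, y, z each as a share of 180 degrees, from -1 to 1. In form: [fingers, x, y, z, wx, wy, wz, fingers, x, y, z, wx, wy, wz, ...]. A call has 1 to 8 rows; each row is the pose to reach, as a shift and turn from the pose commanded when the call began, along the tool's axes at that moment, turning the shorter way round; what a row does not reach only later rows make up. A row lasts 1/8 s, in which the tool goes at most 62.5 mm and 10.7 degrees, less where a joint would pass 70% of its speed; a pose out of reach is approached as far as the arm can. A call with a number of a shift or a turn outside -1 to 1 is refused whole. A call with a gripper value outside its range is refused whole. The fingers move at their own pace and stop on an object; the grip force is fixed at half the most. Time passes only in rows, so rows that repeat a pose let the fingers close. It gives the time, the measured TCP pose, the force, the opening and the grip force at its end, in the units of the state.
- readout.read_state(): the state, without advancing time (a new reading comes with each control period).
- optics.camera(name): name is "scene" or "top"; returns a dict with "color" (384x512x3 uint8, red, green, blue), "depth" (384x512 float32, m along the optical axis (not along the pixel's ray), 0 where there is no reading), "fx", "fy", "cx", "cy" (pixels), "R" (3x3) and "t" (3): a world point X has camera coordinates R X + t. Camera axes: x right, y down, z forward; pixel columns grow to the right and rows downward; lengths in m; the calibration is good to about 2 mm. A picture is of the moment at which its call begins.
- robot.hand_in(): hands the job in; it is judged then, once.
The state is a dict: "clock": time; "joints": joint angles; "joint_velocities": joint speeds; "effort": joint torques, N m; "ee_pos": TCP position; "ee_rot": TCP orientation; "force": force on the tool from outside, world axes, zero at the start; "ft_torque": the same for the moment, N m; "opening": finger opening in m; "grasp_force": force on a finger pad.
Only numpy, scipy, OpenCV 4.12 (cv2) and the standard library are available. Lean on these libraries where they do the work, as an engineer would, in place of code of your own. Each camera call takes 0.05 s, during which the arm holds its last target. There are 200 camera calls.

## Task

The top drawer of the little metal unit only comes half-way out, so the long shoehorn inside still has its blade under the unit's top. Take the shoehorn by its handle, tip the handle end up and draw it out slantwise through the gap without forcing it against the unit. Finish while still holding it in the gripper, the whole shoehorn well above the top of the unit (at least 4 cm) and touching nothing else; leave the key dish, power bank, battery jar and phone stand where they are.

Things in the scene. Friction and masses are not known exactly. Their poses are not given: they have to be found in the camera images.
- unit: Fixed two-drawer grey metal unit, 236 wide, 315 deep, 152 high. Origin on the work surface below the middle of the carcass's front edge; x points into the unit (drawers open to -x), z up. Top panel 3 thick (underside at z = 149) over x = 0 to 315: things come out between its edge at x = 0 and the drawer's front panel. The closed lower drawer's front and pull reach x = -28.
- drawer (a joint): How far the upper drawer is pushed in from its stop (m): 0 is out at its stop, beyond which it does not come, 0.15 is shut. It starts within 0.01 of the stop, standing about half open, and slides stiffly (about 5 N friction).
- drawer_front_edge (a point): Middle of the top edge of the upper drawer's front panel, on its inner face, 57 above the drawer floor; axes as the unit. Panel 16 thick, 232 wide; a low pull reaches 28 out from the inner face. The drawer inside is 210 wide and 303 long, side and back walls 50 high.
- drawer_floor (a point): Point on the upper drawer's floor, on its centre line, 70 behind the front panel's inner face; axes as the unit. The floor lies 71 above the work surface, 78 below the underside of the top panel.
- shoehorn_mid (a point): Loose shoehorn 270 long, 0.10 to 0.17 kg, lying along the upper drawer (within 9 degrees), handle end to its front. This point: mid-length, 9 above its flat underside; x to the blade end, z up. Dark wooden handle bar 18 wide, 18 high, over the first 140 from the handle end, then a 20 steel ferrule, then a cupped steel blade 40 wide, 10 high. It balances within 20 of the middle.
- shoehorn_handle_end (a point): Centre of the shoehorn's handle end face, 9 above its underside, 135 from the middle.
- shoehorn_blade_end (a point): Middle of the shoehorn's blade end, 3 above its underside, 135 from the middle.
- shoehorn: The same shoehorn, origin on its underside below the middle of its length; x points to the blade end, z up.
- key_dish_mid (a point): White ceramic dish, 112 across and 26 high, with a small chrome key in it, standing on top of the unit; its centre. Leave it alone.
- power_bank_mid (a point): Blue plastic power bank lying flat on the work surface, 72 x 145 x 16; its centre. Leave it alone.
- battery_jar_mid (a point): Screw-top glass jar, 60 across and 82 high, coin batteries inside, on the work surface; its centre. Leave it alone.
- phone_stand_mid (a point): Folding aluminium phone stand, foot 100 x 75, about 140 high, on the work surface; on its middle line, 60 up. Leave it alone.

How it is judged:
On the way:
1. the gripped shoehorn is tipped up, its handle end above the drawer's front edge while its blade end is still under the unit's top (z of shoehorn_handle_end in the frame of unit above 0.14 m and x of shoehorn_blade_end in the frame of unit above 0.02 m and z of shoehorn_blade_end in the frame of unit below 0.14 m and contact force between the fingers and shoehorn above 0.5 N), for 0.1 s.
At the end, for the whole second after the job is handed in: The program ends holding the shoehorn between the fingers, handle end and blade end both more than 190 mm above the work surface (38 mm above the unit's top), the shoehorn touching neither the unit nor its drawer; dish, power bank, jar and phone stand within 20 mm of where they stood (height (world z) of each of shoehorn_handle_end, shoehorn_blade_end above 0.19 m and contact force between the fingers and shoehorn above 1 N and contact force between shoehorn and unit below 0.05 N and contact force between shoehorn and the arm below 0.05 N and distance of each of key_dish_mid, power_bank_mid, battery_jar_mid, phone_stand_mid from where it was at the start of the episode below 0.02 m); the arm keeps its last pose, push and grip.
It fails at once if the shoehorn is forced against the unit or its drawer (more than 25 N) (contact force between shoehorn and unit above 25 N).
It fails at once if a bystander is knocked more than 20 mm away (distance of any of key_dish_mid, power_bank_mid, battery_jar_mid, phone_stand_mid from where it was at the start of the episode above 0.02 m).
It also fails if it takes over 42 s, if anything falls off the work surface, if the arm or the gripper's body presses on something with over 40 N, if the wrist force passes 120 N, or if a joint passes its speed limit or range.

## Working session

There is one attempt and no reset: what is moved stays moved. The work goes in short steps, Python scripts to look and compute and a tool call to move; the robot and the scene stay as the last step left them, time stands still between calls to the robot, and variables do not carry over. Pictures are saved under pics/ and viewed, at most 10 in all, crops included, and the job is handed in when it is done.

Besides the shell and the picture viewer there is one more tool, called as a command line: name --argument value ..., lists and objects as JSON in quotes. move_arm: Moves the arm, as the interface text tells. Its arguments: {"type":"object","properties":{"moves":{"type":"array","items":{"type":"number"}}},"required":["moves"]}

```bash
mkdir -p pics; cat > h.py <<'E'
import numpy as np, cv2
from station import readout, optics, robot
def grab(n):
    c=optics.camera(n); np.savez(f'{n}.npz',**c); return c
def load(n): return dict(np.load(f'{n}.npz'))
def cloud(c):
    d=c['depth'];v,u=np.mgrid[:d.shape[0],:d.shape[1]]
    P=np.stack([(u-c['cx'])/c['fx']*d,(v-c['cy'])/c['fy']*d,d],-1)
    W=(P-c['t'])@c['R']; W[d==0]=np.nan; return W
E
python3 - <<'E'
from h import *
for n in('scene','top'):
    c=grab(n); cv2.imwrite(f'pics/{n}0.png',c['color'][:,:,::-1])
    print(n,c['fx'],-c['R'].T@c['t'])
print(readout.read_state())
E
```

```text
scene 492.4602888052007 [ 1.2122682  -0.0306358   0.99786999]
top 379.52033821789166 [0.48144263 0.08109397 1.11448707]
{'clock': 0.1, 'joints': array([ 1.16787522e+00,  8.78897754e-02,  1.37205863e+00, -9.43160647e-06,
        1.68357052e+00, -1.03101098e-01]), 'joint_velocities': array([ 0.00094011, -0.00123828, -0.00414062, -0.00064907, -0.00030591,
       -0.00070516]), 'effort': array([ 2.18661131e-03, -3.41252589e+01, -3.03300047e+01,  7.19793560e-02,
        3.03859985e-02, -1.20913987e-04]), 'ee_pos': array([0.16226466, 0.52502772, 0.20443902]), 'ee_rot': array([-3.13967564e+00, -1.88925621e-04,  2.84177141e+00]), 'force': array([ 0.17515782, -0.31253402,  0.29261285]), 'ft_torque': array([-0.03046139, -0.03719725, -0.01572921]), 'grasp_force': 0.0, 'opening': 0.09412354237004342}
```

View pics/scene0.png

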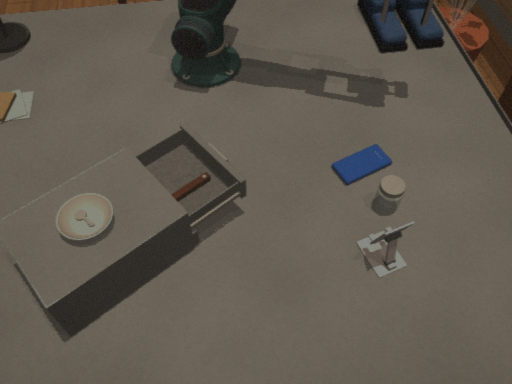

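View pics/top0.png

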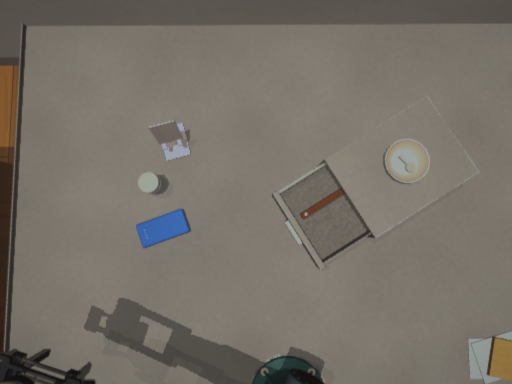

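The top view shows the unit at right. Its carcass front edge runs from (325,163) to (373,237), with the drawer front on the line (275,195)-(321,266). The brown handle runs from (304,215) to (343,192). The bystanders are far off at left, apart from the dish on top at (407,160).

```bash
python3 - <<'E'
from h import *
c=load('top');W=cloud(c);col=c['color'].astype(int)
v,u=np.mgrid[:384,:512]
# top panel plane: z ~0.152 region
m=(abs(W[...,2]-.152)<.006)&(u>320)&(v<245)&(v>90)
lab=cv2.connectedComponents(m.astype(np.uint8))[1]
L=lab[150,360]; P=W[lab==L]; print('panel n',len(P),'z',np.median(P[:,2]))
r=cv2.minAreaRect(P[:,:2].astype(np.float32)*1000); print(r, cv2.boxPoints(r))
# handle
hsv=cv2.cvtColor(c['color'],cv2.COLOR_RGB2HSV)
for n in('top','scene'):
    c=load(n);W=cloud(c);hsv=cv2.cvtColor(c['color'],cv2.COLOR_RGB2HSV).astype(int);v,u=np.mgrid[:384,:512]
    m=((hsv[...,0]<12)|(hsv[...,0]>170))&(hsv[...,1]>110)
    m&= (u>295)&(u<350)&(v>180)&(v<225) if n=='top' else (u>165)&(u<215)&(v>165)&(v<205)
    H=W[m];H=H[np.isfinite(H[:,2])]; 
    print(n,len(H),'z',np.percentile(H[:,2],[5,50,95]))
    H=H[abs(H[:,2]-.089)<.008]
    print(cv2.minAreaRect(H[:,:2].astype(np.float32)*1000),cv2.boxPoints(cv2.minAreaRect(H[:,:2].astype(np.float32)*1000)))
c=load('top');W=cloud(c)
# drawer front top edge z~.128
m=(abs(W[...,2]-.128)<.005)&(u>265)&(u<335)&(v>180)&(v<275)
P=W[m];print('front',len(P),cv2.minAreaRect(P[:,:2].astype(np.float32)*1000),cv2.boxPoints(cv2.minAreaRect(P[:,:2].astype(np.float32)*1000)))
E
```

```text
panel n 9885 z 0.15256607769475403
((625.2725219726562, -281.3658447265625), (236.1956787109375, 317.37890625), 32.075408935546875) [[ 440.93268 -209.61443]
 [ 609.472   -478.54544]
 [ 809.61237 -353.11725]
 [ 641.07306  -84.18625]]
top 260 z [0.08671212 0.08967829 0.09287551]
((532.3120727539062, -88.85328674316406), (15.686849594116211, 129.99285888671875), 32.047691345214844) [[ 491.1752    -37.923794]
 [ 560.15265  -148.10661 ]
 [ 573.449    -139.78278 ]
 [ 504.4715    -29.59996 ]]
scene 222 z [0.08373417 0.08768935 0.09035647]
((525.5443725585938, -77.06710052490234), (18.301359176635742, 96.13905334472656), 32.06389236450195) [[ 492.27118   -41.188034]
 [ 543.308    -122.66171 ]
 [ 558.81757  -112.94617 ]
 [ 507.78076   -31.472488]]
front 570 ((469.1455078125, -36.515037536621094), (229.96066284179688, 77.69869995117188), 24.78281593322754) [[ 348.46964   -49.44102 ]
 [ 381.03934  -119.98392 ]
 [ 589.8214    -23.589054]
 [ 557.2517     46.953842]]
```

move_arm --moves '[-1, -0.25, -0.22, -0.03, 0, 0, 0, -1, -0.5, -0.44, -0.06, 0, 0, 0, -1, -0.75, -0.67, -0.09, 0, 0, 0.05, -1, -1, -0.89, -0.12, 0, 0, 0.1, -1, -1, -0.89, -0.12, 0, 0, 0.15, -1, -1, -0.89, -0.12, 0, 0, 0.2, -1, -1, -0.89, -0.12, 0, 0, 0.226, -1, -1, -0.89, -0.12, 0, 0, 0.226]'

```text
clock: 1.1
ee_pos: [0.3356, 0.2386, 0.2351]
ee_rot: [-3.141, -0.0, 2.132]
force: [-0.2, 1.1, -1.0]
opening: 0.0941
grasp_force: 0.0
```

```bash
cat >> h.py <<'E'
from scipy.spatial.transform import Rotation as Ro
O=np.array([.541,-.147,0]);ux=np.array([.531,-.847,0]);ux/=np.linalg.norm(ux);uy=np.array([-ux[1],ux[0],0]);U=np.stack([ux,uy,[0,0,1]],1)
def unit(W): return (W-O)@U
def rel(pu,tilt=0):
    "shift/turn shares to put TCP at unit-frame pu, tool down turned by tilt deg (handle end up)"
    s=readout.read_state();R=Ro.from_euler('xyz',s['ee_rot']).as_matrix()
    Rt=U@Ro.from_euler('y',tilt,degrees=True).as_matrix()@np.diag([-1,1,-1.])
    p=O+U@np.array(pu)
    print('now unit',np.round(unit(s['ee_pos'])*1000,1),'clock',s['clock'],'F',np.round(s['force'],1),'grip',s['grasp_force'],s['opening'])
    print('shift',np.round(R.T@(p-s['ee_pos'])/.25,3),'turn',np.round(Ro.from_matrix(R.T@Rt).as_rotvec()/np.pi,3))
E
python3 - <<'E'
from h import *
c=load('top');W=unit(cloud(c))
for y0 in(-.05,.05):
  m=(abs(W[...,1]-y0)<.006)&(W[...,0]>-.21)&(W[...,0]<.02)
  P=W[m];P=P[np.argsort(P[:,0])];print(np.round(P[::3,[0,2]]*1000).astype(int).tolist())
rel([-.06,.0235,.24])
E
```

```text
[[-210, 1], [-208, 2], [-206, 2], [-203, 0], [-201, 4], [-198, 0], [-197, 5], [-195, 6], [-193, 5], [-191, 1], [-189, 2], [-187, 0], [-185, -1], [-182, 2], [-181, 1], [-178, 1], [-177, 5], [-174, 3], [-172, 1], [-170, -4], [-168, 1], [-166, 3], [-164, 4], [-162, 6], [-159, 3], [-157, 80], [-157, 89], [-157, 132], [-157, 133], [-155, 2], [-154, 131], [-153, 128], [-152, 128], [-151, 129], [-149, 128], [-147, 131], [-145, 125], [-143, 130], [-142, 129], [-135, 72], [-134, 74], [-132, 72], [-130, 73], [-129, 69], [-127, 73], [-125, 73], [-122, 73], [-121, 71], [-118, 72], [-117, 73], [-115, 73], [-113, 73], [-111, 71], [-109, 72], [-107, 76], [-105, 73], [-103, 71], [-101, 73], [-99, 72], [-97, 69], [-95, 71], [-93, 70], [-92, 76], [-90, 75], [-88, 73], [-86, 74], [-84, 71], [-83, 76], [-81, 74], [-79, 72], [-76, 69], [-74, 68], [-73, 70], [-71, 72], [-69, 71], [-67, 70], [-65, 71], [-63, 70], [-61, 71], [-60, 73], [-58, 72], [-56, 72], [-55, 71], [-53, 68], [-51, 70], [-50, 73], [-47, 66], [-46, 73], [-44, 73], [-43, 74], [-40, 74], [-39, 71], [-37, 74], [-34, 72], [-33, 69], [-31, 74]
[... 1342 characters left out ...]
1], [-56, 71], [-55, 74], [-53, 70], [-51, 70], [-49, 70], [-47, 72], [-46, 72], [-44, 73], [-42, 76], [-40, 72], [-38, 72], [-35, 69], [-34, 74], [-32, 71], [-30, 72], [-28, 72], [-27, 73], [-24, 75], [-22, 71], [-21, 74], [-19, 72], [-17, 71], [-15, 70], [-13, 69], [-11, 69], [-9, 70], [-7, 71], [-5, 75], [-3, 71], [-1, 73], [0, 69], [1, 153], [2, 70], [3, 152], [4, 155], [5, 71], [6, 71], [7, 155], [8, 153], [8, 153], [9, 71], [10, 71], [10, 153], [12, 151], [13, 153], [13, 70], [14, 72], [15, 154], [16, 154], [16, 156], [18, 153], [19, 153], [19, 154]]
now unit [-435.9   30.8  235.1] clock 1.1 F [-0.2  1.1 -1. ] grip 0.0 0.09411239107760971
shift [-1.503 -0.031 -0.02 ] turn [-0. -0.  0.]
```

move_arm --moves '[-1, -0.25, 0, 0, 0, 0, 0, -1, -0.5, -0.01, 0, 0, 0, 0, -1, -0.75, -0.02, 0, 0, 0, 0, -1, -1, -0.03, 0, 0, 0, 0, -1, -1, -0.03, 0, 0, 0, 0, -1, -1, -0.03, 0, 0, 0, 0]'

```text
clock: 1.85
ee_pos: [0.4619, 0.024, 0.235]
ee_rot: [-3.141, -0.001, 2.133]
force: [-0.2, 0.6, -0.2]
opening: 0.0938
grasp_force: 0.0
```

move_arm --moves '[-1, -0.2, 0, 0, 0, 0, 0, -1, -0.4, 0, 0, 0, 0, 0, -1, -0.5, 0, 0, 0, 0, 0, -1, -0.5, 0, 0, 0, 0, 0, -1, -0.5, 0, 0, 0, 0, 0]'

```text
clock: 2.48
ee_pos: [0.5283, -0.0807, 0.2357]
ee_rot: [3.141, -0.001, 2.134]
force: [-0.1, 0.3, 0.5]
opening: 0.0943
grasp_force: 0.0
```

```bash
python3 - <<'E'
from h import *
rel([-.06,.0235,.077])
c=grab('scene');W=unit(cloud(c));hsv=cv2.cvtColor(c['color'],cv2.COLOR_RGB2HSV).astype(int)
im=c['color'][110:260,120:300,::-1];cv2.imwrite('pics/s1.png',cv2.resize(im,None,fx=4,fy=4,interpolation=2))
E
```

```text
now unit [-62.9  24.4 235.7] clock 2.475 F [-0.1  0.3  0.5] grip 0.0 0.0943198549251477
shift [-0.012 -0.004  0.635] turn [ 0.    -0.     0.001]
```

View pics/s1.png

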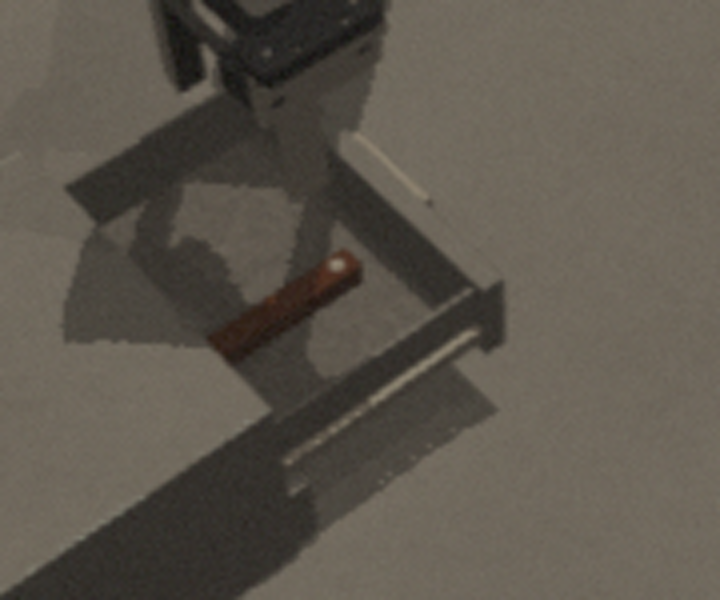

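The gripper hangs above the open drawer. The handle lies undisturbed along it, from crop (340,262) to (225,348). I'll descend and close.

move_arm --moves '[-1, -0.01, -0.004, 0.15, 0, 0, 0, -1, -0.01, -0.004, 0.3, 0, 0, 0, -1, -0.01, -0.004, 0.42, 0, 0, 0, -1, -0.01, -0.004, 0.52, 0, 0, 0, -1, -0.01, -0.004, 0.58, 0, 0, 0, -1, -0.01, -0.004, 0.62, 0, 0, 0, -1, -0.01, -0.004, 0.635, 0, 0, 0, -1, -0.01, -0.004, 0.635, 0, 0, 0]'

```text
clock: 3.52
ee_pos: [0.5296, -0.0851, 0.0773]
ee_rot: [3.141, 0.001, 2.132]
force: [0.4, 0.4, -0.1]
opening: 0.0939
grasp_force: 0.0
```

```bash
python3 - <<'E'
from h import *
rel([-.06,.0235,.075])
E
```

```text
now unit [-58.5  23.2  77.3] clock 3.525 F [ 0.4  0.4 -0.1] grip 0.0 0.09389307169833301
shift [0.006 0.001 0.009] turn [0. 0. 0.]
```

move_arm --moves '[0, 0, 0, 0.008, 0, 0, 0, 0.5, 0, 0, 0.008, 0, 0, 0, 1, 0, 0, 0.008, 0, 0, 0, 1, 0, 0, 0.008, 0, 0, 0, 1, 0, 0, 0.008, 0, 0, 0, 1, 0, 0, 0.008, 0, 0, 0, 1, 0, 0, 0.008, 0, 0, 0, 1, 0, 0, 0.008, 0, 0, 0]'

```text
clock: 4.53
ee_pos: [0.5292, -0.0851, 0.0747]
ee_rot: [-3.142, -0.0, 2.132]
force: [0.2, -0.5, 0.7]
opening: 0.018
grasp_force: 30.4
```

```bash
python3 - <<'E'
from h import *
# grasp: shoehorn point s (x from mid) at TCP; tool frame z_tcp=.0755, axis z=.080, mid at x=.016
rel([-.06,.0235,.075])
mid0=np.array([.018,.080]); tcp0=np.array([-.0585,.0755])
for tilt,dx,bz in((6,-.008,.084),(12,-.016,.086),(17,-.025,.088)):
    a=np.radians(tilt)
    ble=np.array([.153+dx,bz])           # axis point at blade end
    d=np.array([-np.cos(a),np.sin(a)])    # blade->handle
    n=np.array([np.sin(a),np.cos(a)])     # up normal
    tcp=ble+d*(.135+.0765)+n*(-.0045)
    edge=np.array([0,.149])-ble
    print(tilt,'clear above axis at edge',edge@n,'handle end',ble+d*.27)
    rel([tcp[0],.0235,tcp[1]],tilt)
E
```

```text
now unit [-58.7  22.9  74.7] clock 4.525 F [ 0.2 -0.5  0.7] grip 30.411917567253113 0.017950689875834678
shift [ 0.005  0.003 -0.001] turn [-0. -0.  0.]
6 clear above axis at edge 0.049487296025128 handle end [-0.12352091  0.11222269]
now unit [-58.7  22.9  74.7] clock 4.525 F [ 0.2 -0.5  0.7] grip 30.411917567253113 0.017950689875834678
shift [ 0.028  0.003 -0.108] turn [-0.     0.033  0.   ]
12 clear above axis at edge 0.03313939720419672 handle end [-0.12709985  0.14213616]
now unit [-58.7  22.9  74.7] clock 4.525 F [ 0.2 -0.5  0.7] grip 30.411917567253113 0.017950689875834678
shift [ 0.048  0.003 -0.203] turn [-0.     0.067  0.   ]
17 clear above axis at edge 0.02091101190923485 handle end [-0.13020228  0.16694036]
now unit [-58.7  22.9  74.7] clock 4.525 F [ 0.2 -0.5  0.7] grip 30.411917567253113 0.017950689875834678
shift [ 0.067  0.003 -0.283] turn [-0.     0.094  0.   ]
```

move_arm --moves '[1, 0.014, 0, -0.055, 0, 0.016, 0, 1, 0.028, 0, -0.108, 0, 0.033, 0, 1, 0.038, 0, -0.155, 0, 0.05, 0, 1, 0.048, 0, -0.203, 0, 0.067, 0, 1, 0.058, 0, -0.245, 0, 0.081, 0, 1, 0.067, 0, -0.283, 0, 0.094, 0, 1, 0.067, 0, -0.283, 0, 0.094, 0, 1, 0.067, 0, -0.283, 0, 0.094, 0]'

```text
clock: 5.52
ee_pos: [0.52, -0.0708, 0.1448]
ee_rot: [-3.141, -0.296, 2.132]
force: [0.2, 0.2, -1.2]
opening: 0.0175
grasp_force: 30.0
```

```bash
python3 - <<'E'
from h import *
rel([-.06,.0235,.075])
c=grab('scene');W=unit(cloud(c));hsv=cv2.cvtColor(c['color'],cv2.COLOR_RGB2HSV).astype(int)
m=((hsv[...,0]<12)|(hsv[...,0]>170))&(hsv[...,1]>110)&(W[...,0]>-.2)&(W[...,0]<.05)&(abs(W[...,1])<.06)&(W[...,2]<.3)
P=W[m]; print(len(P)); 
for x in np.arange(-.15,.03,.01):
    q=P[abs(P[:,0]-x)<.005]
    if len(q): print(round(x,2),len(q),np.round(np.median(q,0)*1000),np.round(q[:,2].max()*1000))
im=c['color'][110:260,120:300,::-1];cv2.imwrite('pics/s2.png',cv2.resize(im,None,fx=4,fy=4,interpolation=2))
E
```

```text
now unit [-75.7  22.7 144.8] clock 5.525 F [ 0.2  0.2 -1.2] grip 29.995670914649963 0.017477726748122917
shift [-0.141  0.003  0.249] turn [-0.    -0.094  0.   ]
104
-0.13 6 [-127.   22.  173.] 175.0
-0.12 13 [-123.   25.  173.] 177.0
-0.04 22 [-39.  26. 147.] 153.0
-0.03 20 [-30.  26. 144.] 148.0
-0.02 24 [-19.  28. 141.] 145.0
-0.01 18 [-11.  25. 138.] 144.0
0.0 1 [ -4.  32. 141.] 141.0
```

View pics/s2.png

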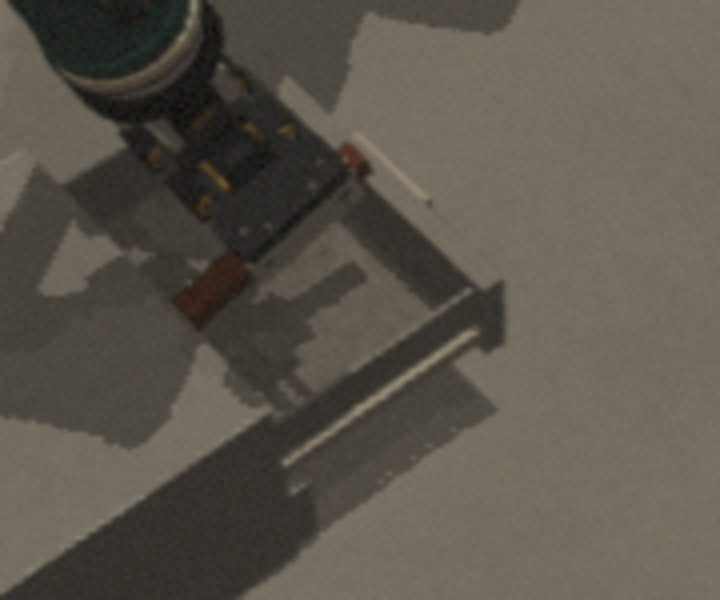

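The handle end is up at about z=173 and the slope is 17°, so the shoehorn has not slipped. The handle's upper face passes about 14 mm below the panel edge. Now I'll draw it along its own axis (tool +x).

move_arm --moves '[1, 0.05, 0, 0, 0, 0, 0, 1, 0.14, 0, 0, 0, 0, 0, 1, 0.24, 0, 0, 0, 0, 0, 1, 0.34, 0, 0, 0, 0, 0, 1, 0.44, 0, 0, 0, 0, 0, 1, 0.54, 0, 0, 0, 0, 0, 1, 0.64, 0, 0, 0, 0, 0, 1, 0.68, 0, 0, 0, 0, 0]'

```text
clock: 6.58
ee_pos: [0.4328, 0.0683, 0.196]
ee_rot: [3.14, -0.294, 2.134]
force: [-0.1, 0.1, -2.4]
opening: 0.0175
grasp_force: 30.0
```

```bash
python3 - <<'E'
from h import *
rel([-.25,.023,.32],17)
c=grab('scene');
im=c['color'][60:260,100:340,::-1];cv2.imwrite('pics/s3.png',cv2.resize(im,None,fx=3,fy=3,interpolation=2))
E
```

```text
now unit [-239.9   22.7  196. ] clock 6.575 F [-0.1  0.1 -2.4] grip 29.995604753494263 0.01749807474574951
shift [ 0.183  0.002 -0.463] turn [0.    0.001 0.001]
```

View pics/s3.png

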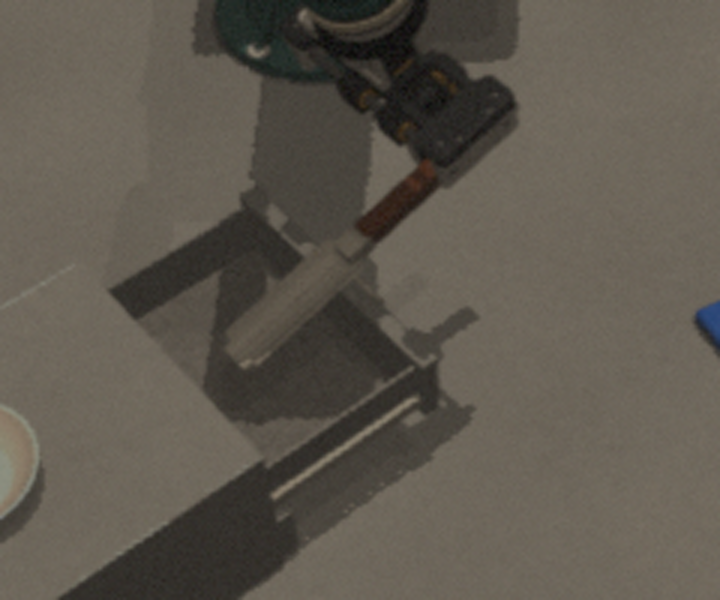

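The blade tip at crop (240,355) is now wholly outside the panel edge and nothing is touching, so I'll lift straight up.

move_arm --moves '[1, 0.02, 0, -0.07, 0, 0, 0, 1, 0.05, 0, -0.16, 0, 0, 0, 1, 0.08, 0, -0.26, 0, 0, 0, 1, 0.11, 0, -0.36, 0, 0, 0, 1, 0.14, 0, -0.44, 0, 0, 0, 1, 0.14, 0, -0.46, 0, 0, 0, 1, 0.14, 0, -0.46, 0, 0, 0, 1, 0.14, 0, -0.46, 0, 0, 0]'

```text
clock: 7.62
ee_pos: [0.4336, 0.0666, 0.3141]
ee_rot: [-3.14, -0.297, 2.131]
force: [-0.5, 0.6, -0.6]
opening: 0.0174
grasp_force: 30.0
```

```bash
python3 - <<'E'
from h import *
rel([-.25,.023,.32],17)
c=grab('scene');W=unit(cloud(c))
m=(W[...,2]>.17)&(W[...,0]>-.2)&(W[...,0]<.05)&(abs(W[...,1]-.023)<.03)
P=W[m];P=P[np.argsort(P[:,0])];print(np.round(P[::60]*1000).astype(int).tolist(),np.round(P[-1]*1000))
c2=c['color'][:280,:460,::-1];cv2.imwrite('pics/s4.png',c2)
E
```

```text
now unit [-238.    22.5  314.1] clock 7.625 F [-0.5  0.6 -0.6] grip 29.995752274990082 0.017412530035895393
shift [ 0.053  0.002 -0.009] turn [-0.001  0.     0.   ]
[[-200, 46, 426], [-197, 30, 313], [-195, 51, 506], [-191, 50, 511], [-188, 37, 460], [-184, 20, 311], [-182, 43, 443], [-180, 38, 421], [-178, 19, 416], [-177, 32, 297], [-176, 24, 308], [-175, 47, 420], [-174, 50, 411], [-172, -1, 418], [-169, 34, 298], [-163, 52, 495], [-159, 25, 303], [-156, 25, 297], [-154, 30, 492], [-152, 39, 502], [-150, 27, 496], [-149, 26, 492], [-147, 49, 530], [-145, 26, 299], [-143, 34, 516], [-141, 28, 514], [-140, 24, 281], [-138, 27, 282], [-135, 21, 524], [-129, 17, 277], [-122, 6, 279], [-115, 12, 277], [-108, 28, 273], [-101, 10, 270], [-94, 30, 270], [-88, 13, 264], [-81, 23, 262], [-73, 5, 265], [-67, 31, 261], [-60, 19, 256], [-53, 4, 255], [-46, 36, 256]] [-37.  37. 255.]
```

View pics/s4.png

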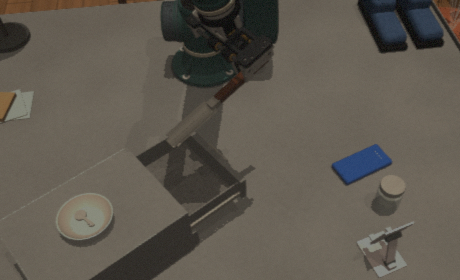

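The shoehorn is held clear above the drawer, with its blade end at z≈0.25 and its handle end higher. The bystanders have not moved.

```bash
python3 -c "
from station import robot
print(robot.hand_in())"
```

```text
the job is handed in; nothing more can be done
None
```

I tipped the shoehorn up, drew it out through the gap and handed the job in with it still in the gripper; its lower (blade) end is about 10 cm above the unit's top, the last picture shows it clear of everything and the bystanders unmoved, and the hand-in returned no verdict.

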